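Square up the slide trays in the corner stop

TASK

The three slide trays lying on the corner stop are a messy stack. Without lifting them, tap the sides of the stack until the edges line up and all three trays, still one on top of another, are up against both fences of the corner stop. Then let go and leave the stack at rest.

Things in the scene. Friction and masses are not known exactly. Their poses are not given: they have to be found in the camera images.
- corner_stop: Fixed black base plate 176 (x) by 186 (y) by 5 mm with two steel fences 8 mm thick, tops 30 mm above the bench. Origin: centre of its underside, on the bench. Inner fence faces: far one at x=+80, left one at y=+85 mm; near and right sides open. Turned up to 17 deg from the robot's x. A tray touching both fences has its origin at x=+35, y=+35 mm here. Other objects stand 50 mm or more clear of it.
- tray_bottom: The bottom tray of the stack on the corner stop: aluminium plate 90 (its x) by 100 (its y) by 8 mm thick, 0.1 to 0.2 kg, three glass slides flush in its top. Origin: centre of its underside, 5 mm above the bench. Slides freely on what is below. Starts with its centre 18 to 60 mm short of its place along each axis, within 9 deg of square with them. A neat stack without a stop is not this one.
- tray_middle: The middle tray of the stack on the corner stop: aluminium plate 90 (its x) by 100 (its y) by 8 mm thick, 0.1 to 0.2 kg, three glass slides flush in its top. Origin: centre of its underside, 13 mm above the bench. Slides freely on what is below. Starts with its centre 18 to 60 mm short of its place along each axis, within 9 deg of square with them. A neat stack without a stop is not this one.
- tray_top: The top tray of the stack on the corner stop: aluminium plate 90 (its x) by 100 (its y) by 8 mm thick, 0.1 to 0.2 kg, three glass slides flush in its top. Origin: centre of its underside, 21 mm above the bench. Slides freely on what is below. Starts with its centre 18 to 60 mm short of its place along each axis, within 9 deg of square with them. A neat stack without a stop is not this one.
There are look-alikes about, which are no part of the job. What is shaped like the tray_top but green or turquoise is not meant.

How it is judged:
By the outcome, as a careful person would: the job done as asked, in the order asked, and still so for the second after the job is handed in, with the robot touching nothing.
It also fails if it takes over 64 s, if anything falls off the work surface, if the arm or the gripper's body presses on something with over 40 N, if the wrist force passes 120 N, or if a joint passes its speed limit or range.

ROBOT

A 7-joint arm with a two-finger parallel gripper is mounted at the origin on the work surface. World frame = base frame: x ahead of the robot, y to its left, z up, the work surface at z = 0. Lengths are in m, angles in degrees, forces in N, time in s.
With the tool pointing down it reaches from about 0.425 to 0.875 m from the base axis. Payload 4.7 kg.
Tool frame: the origin (TCP) lies midway between the tips of the shut fingers; the grasp point (between the pads) lies 19 mm behind it; z points along the fingers, y is the line along which they close (so a half turn about z gives the same grasp; the last joint's range is limited). The gripper opens to 87 mm and grips with 3 to 60 N. Pads are 19 mm wide; open, the fingers measure 117 mm over their backs; the gripper's body (75 mm by 190 mm) begins 51 mm behind the grasp point.
Start: joints at [68.761, 18.392, -4.016, 83.108, 1.295, 78.541, -3.26], TCP at [0.244, -0.602, 0.223] pointing down, gripper open.
Joint ranges: [-163.93, 163.93], [-17.29, 119.83], [-79.2, 71.16], [3.27, 140.29], [-89.18, 269.18], [5.43, 117.66], [-154.24, 154.24]. Speed limits (degrees/s): [147.25, 147.25, 180, 180, 180, 180, 180].

INTERFACE

Orientations are given as [roll, pitch, yaw] about the fixed x, y, z axes, in that order (R = Rz(yaw) Ry(pitch) Rx(roll)).
In Python, from cell import env, viewer, boxes_of, masks_of gives the robot as it stands. The module is installed in compiled form; this text tells all that it offers.
- The arm moves only by the tool apply_moves, never from a script. Its argument "moves" is a list of rows, each a list of 7 numbers: the shift along the tool's x, y, z scaled (see below), then the turn, a rotation vector about the tool's x, y, z scaled (see below), then the opening, from 0 (shut) to 1 (fully open). A call has 1 to 20 rows; each row is the pose to reach, as a shift and turn from the pose commanded when the call began, along the tool's axes at that moment; what a row does not reach only later rows make up. The controller multiplies each number of a shift by 0.2 m and each number of a turn by 1.5 rad. A row lasts 1/10 s, in which the tool goes at most 50 mm and 8.59 degrees, less where a joint would pass 70% of its speed; a pose out of reach is approached as far as the arm can. A call with a number of a shift or a turn outside -1 to 1 is refused whole. A call with a gripper value outside its range is refused whole. The fingers move at their own pace and stop on an object; "grip_force" is the grip in N (left out, the last holds). Time passes only in rows, so rows that repeat a pose let the fingers close. It gives the time, the measured TCP pose, the force, the opening and the grip force at its end, in the units of the state.
- env.get_obs(): the state, without advancing time (a new reading comes with each control period).
- viewer.read_camera(name): name is "scene" or "top" or "wrist"; returns the picture (384x512x3 uint8, red, green, blue); there is no depth.
- viewer.get_calibration(name): a dict with "fov_y" (degrees; the focal length in pixels is half the picture's height over the tangent of half this angle, whatever the lens; pixels are square), "cx", "cy" (the principal point, pixels), "position" and "orientation" of the camera in the world. Camera axes: x right, y up, looking along -z (the intrinsics and any distortion apply to the point x, -y, -z); pixel columns grow to the right and rows downward; lengths in m; the calibration is good to about 2 mm. A picture is of the moment at which its call begins: read the wrist's pose just before it. get_calibration takes no time and is no camera call; for the wrist camera it gives the pose at the moment of the call.
- env.sign_off(): hands the job in; it is judged then, once.
Trained networks look in the newest picture that a camera, given by its name, has taken for a name from the list of things; names that differ only in an ending like _2 or _b are one class to them, and where a whole thing is asked for, a point or a joint stands for the part that bears it (a point fixed in the world has none). Each returns a list of dicts, best first, with "conf" (0 to 1); they miss things now and then, are a little off and sometimes report something else, mostly with a low value. They report only what shows in the picture. A call takes as long as a camera call. They do not tell look-alikes from the thing itself.
- boxes_of(camera, target): "location" ([column, row] in pixels, amid what is visible of it).
- masks_of(camera, target): "pixels" (384x512 bool, what is visible of it) and "location" ([column, row] in pixels, amid what is visible of it).
The state is a dict: "time_s": time; "qpos": joint angles; "joint_velocities": joint speeds; "effort": joint torques, N m; "tool_pos": TCP position; "tool_rot": TCP orientation; "force": force on the tool from outside, world axes, zero at the start; "wrist_torque": the same for the moment, N m; "grip_width": finger opening in m; "grasp_force": force on a finger pad.
Only numpy, scipy, OpenCV 4.12 (cv2) and the standard library are available. Lean on these libraries where they do the work, as an engineer would, in place of code of your own. Each camera call takes 0.05 s, during which the arm holds its last target. There are 200 camera calls.

## Working session

There is one attempt and no reset: what is moved stays moved. The work goes in short steps, Python scripts to look and compute and a tool call to move; the robot and the scene stay as the last step left them, time stands still between calls to the robot, and variables do not carry over. Pictures are saved under pics/ and viewed, at most 10 in all, crops included, and the job is handed in when it is done.

Besides the shell and the picture viewer there is one more tool, called after "Emit:" by a JSON object that holds its "method" and its "body", one argument or row to a line. apply_moves: Moves the arm, as the interface text tells. Shifts and turns lie within -1 to 1; 1 stands for 0.2 m of shift or 1.5 rad of turn. Its arguments: {"type":"object","properties":{"moves":{"type":"array","items":{"type":"array","items":{"type":"number","minimum":-1,"maximum":1}}},"grip_force":{"type":"number"}},"required":["moves"]}

```bash
mkdir -p pics
python3 - <<'E'
from cell import env, viewer, boxes_of, masks_of
import cv2
o=env.get_obs();print(o)
for c in("top","scene"):
    im=viewer.read_camera(c);cv2.imwrite(f"pics/{c}0.png",im[:,:,::-1]);print(c,viewer.get_calibration(c))
    for t in("corner_stop","tray_top"):
        print(t,[(d["conf"],d["location"]) for d in boxes_of(c,t)])
E
```

```text
{'time_s': 0.0, 'qpos': array([68.76134626, 18.44075769, -4.01497783, 83.17597652,  1.29772802,
       78.54113123, -3.25950099]), 'joint_velocities': array([ 0.04138676, -0.059241  ,  0.0689789 , -0.02135005, -0.02932246,
       -0.03178238,  0.07327717]), 'effort': array([ 2.22438493e-04, -4.91286206e+01, -4.03768821e-01, -3.12528920e+01,
       -6.38740626e-02,  4.37890913e-02,  1.86187690e-04]), 'tool_pos': array([ 0.24370208, -0.60197562,  0.2214328 ]), 'tool_rot': array([-1.79887530e+02,  8.65746707e-03,  2.20489540e+01]), 'force': array([-0.60783756,  0.41282529,  0.18697682]), 'wrist_torque': array([ 0.05299019,  0.03717918, -0.04733571]), 'grasp_force': 0.0, 'grip_width': 0.08736218060359482}
top {'fov_y': 51.81975495660377, 'cx': 257.5030321660945, 'cy': 191.05133234040062, 'position': array([0.44182306, 0.09332308, 0.80647255]), 'orientation': array([  4.26804339,  -1.87909918, -90.12881775])}
corner_stop [(0.78, [181.4, 142.4])]
tray_top [(0.95, [264.5, 241.2]), (0.94, [105.5, 157.0]), (0.7, [219.7, 141.3])]
scene {'fov_y': 42.08326544972177, 'cx': 260.3133387419116, 'cy': 191.54204630932236, 'position': array([1.21065349, 0.83781077, 0.74867093]), 'orientation': array([5.69318805e+01, 3.83702900e-02, 1.37412753e+02])}
corner_stop [(0.65, [268.3, 259.6])]
tray_top [(0.95, [336.4, 286.7]), (0.91, [253.9, 234.4]), (0.8, [288.6, 193.3])]
```

Run:
```python
import cv2
a=cv2.imread("pics/top0.png");cv2.imwrite("pics/top0c.png",cv2.resize(a[40:290,60:380],None,fx=2.4,fy=2.4,interpolation=cv2.INTER_CUBIC))
```

```text
(no output)
```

View pics/top0c.png

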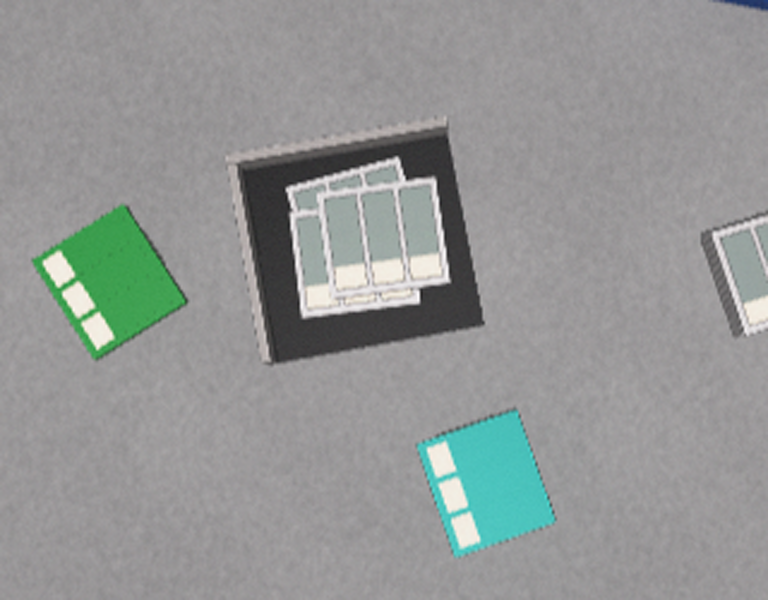

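View pics/scene0.png

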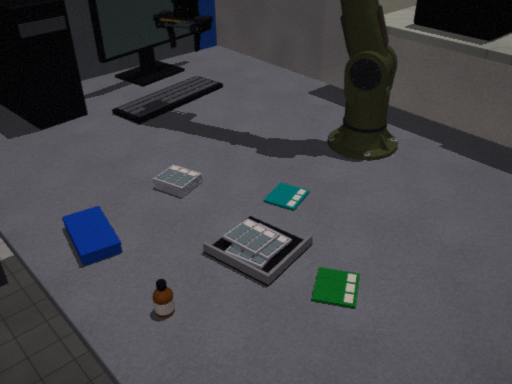

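The top view (crop coordinates) shows the stop with its corner at (235,160) and fences at the top and left. The messy stack spans about (287–450, 158–318). The look-alikes are the green tray at (110,280), the turquoise one at (487,482), and a neat stack at the right edge.

```bash
cat > h.py <<'E'
import numpy as np
from scipy.spatial.transform import Rotation as R
from scipy.optimize import least_squares
from cell import env, viewer
def proj(c,P):
    f=192/np.tan(np.radians(c["fov_y"]/2)); p=(np.atleast_2d(P)-c["position"])@R.from_euler("xyz",c["orientation"],degrees=True).as_matrix()
    return np.c_[c["cx"]+f*p[:,0]/-p[:,2], c["cy"]-f*p[:,1]/-p[:,2]]
def place(q,L):
    L=np.array(L,float); a=np.radians(q[2]); r=np.array([[np.cos(a),-np.sin(a)],[np.sin(a),np.cos(a)]])
    return np.c_[L[:,:2]@r.T+q[:2],L[:,2]]
def fit(c,L,px,q0):
    s=least_squares(lambda q:(proj(c,place(q,L))-px).ravel(),q0,x_scale=[.1,.1,10]); return s.x,np.abs(s.fun).max()
def rel(S,p):  # world xy -> stop frame
    a=np.radians(S[2]); d=np.array(p[:2])-S[:2]; return np.array([np.cos(a)*d[0]+np.sin(a)*d[1],-np.sin(a)*d[0]+np.cos(a)*d[1]])
def goto(S,p,z,yaw): # stop-frame target -> move numbers
    a=np.radians(S[2]); t=np.r_[S[0]+np.cos(a)*p[0]-np.sin(a)*p[1],S[1]+np.sin(a)*p[0]+np.cos(a)*p[1],z]
    o=env.get_obs(); M=R.from_euler("xyz",o["tool_rot"],degrees=True)
    T=R.from_euler("xyz",[180,0,yaw],degrees=True)
    print("world",t.round(4),"shift",(M.inv().apply(t-o["tool_pos"])/.2).round(3),"turn",((M.inv()*T).as_rotvec()/1.5).round(3))
E
python3 - <<'E'
from h import *
c=viewer.get_calibration("top")
k=lambda a:np.array(a)/2.4+[60,40]
S,e=fit(c,[[.088,.093,.03],[.088,-.093,.03],[-.088,.093,.03],[-.088,-.093,.005]],k([[228,157],[447,120],[268,363],[484,324]]),[.55,.1,10]);print(S,e)
np.save("S.npy",S)
t,e=fit(c,[[.045,.05,.029],[.045,-.05,.029],[-.045,-.05,.029],[-.045,.05,.029]],k([[318,193],[436,178],[449,283],[331,299]]),[.55,.1,10]);print(t,e,rel(S,t))
m=k([[290,212],[302,318],[420,304]])
for z in(.013,.021):
  t,e=fit(c,[[.045,.05,z],[-.045,.05,z],[-.045,-.05,z]],m,[.55,.1,10]);print(t,e,rel(S,t))
  t,e=fit(c,[[.045,.05,z],[.045,-.05,z]],k([[287,186],[400,158]]),[.55,.1,10]);print(t,e,rel(S,t))
goto(S,[-.1,.01],.2,S[2]);
E
```

```text
[ 0.60185755  0.1636751  10.938696  ] 1.3306478110064859
[0.6031719  0.14230618 7.55811678] 0.7071761474821017 [-0.00276447 -0.02123008]
[0.58923361 0.16719301 6.78742916] 0.18152497335583462 [-0.01172702  0.00584949]
[ 0.61953328  0.16602799 14.62081167] 0.37198656827422383 [ 0.01780105 -0.00104398]
[0.58792357 0.166296   6.78359614] 0.49964801613458576 [-0.01318347  0.00521736]
[ 0.61730742  0.16517034 14.6265718 ] 0.6162112347986977 [ 0.0154529  -0.00146367]
world [0.5018 0.1545 0.2   ] shift [ 2.616 -3.023  0.113] turn [-0.     0.     0.129]
```

Emit:
{"method": "apply_moves", "body": {
  "moves": [
    [0.2,-0.2,0,0,0,0,0.5],
    [0.4,-0.4,0,0,0,0,0.5],
    [0.55,-0.55,0,0,0,0,0.5],
    [0.7,-0.7,0,0,0,0,0.5],
    [0.85,-0.85,0,0,0,0,0.5],
    [1,-1,0,0,0,0,0.5],
    [1,-1,0,0,0,0,0.5],
    [1,-1,0,0,0,0,0.5]
  ]
}}

```text
time_s: 1.1
tool_pos: [0.3547, -0.3416, 0.223]
tool_rot: [179.9, 0.0, 22.2]
force: [-0.8, -0.5, -0.5]
grip_width: 0.0445
grasp_force: 0.0
```

Emit:
{"method": "apply_moves", "body": {
  "moves": [
    [0.2,-0.2,0,0,0,0,0.5],
    [0.4,-0.4,0,0,0,0,0.5],
    [0.55,-0.55,0,0,0,0,0.5],
    [0.7,-0.7,0,0,0,0,0.5],
    [0.85,-0.85,0,0,0,0,0.5],
    [1,-1,0,0,0,0,0.5],
    [1,-1,0,0,0,0,0.5],
    [1,-1,0,0,0,0,0.5]
  ]
}}

```text
time_s: 1.9
tool_pos: [0.4648, -0.0826, 0.2225]
tool_rot: [180.0, 0.0, 22.0]
force: [-0.3, -0.1, 0.5]
grip_width: 0.0435
grasp_force: 0.0
```

Run:
```python
from h import *
S=np.load("S.npy"); o=env.get_obs();print(o["tool_pos"],o["tool_rot"],o["grip_width"])
goto(S,[-.09,-.005],.05,S[2])
```

```text
[ 0.46479557 -0.08261154  0.22250102] [1.79978697e+02 1.93741583e-02 2.20433755e+01] 0.04352331502285858
world [0.5144 0.1417 0.05  ] shift [ 0.651 -0.947  0.862] turn [0.    0.    0.129]
```

Emit:
{"method": "apply_moves", "body": {
  "moves": [
    [0.15,-0.2,0,0,0,0.05,0.5],
    [0.3,-0.4,0,0,0,0.1,0.5],
    [0.45,-0.6,0,0,0,0.129,0.5],
    [0.6,-0.8,0,0,0,0.129,0.5],
    [0.651,-0.947,0.1,0,0,0.129,0.5],
    [0.651,-0.947,0.3,0,0,0.129,0.5],
    [0.651,-0.947,0.5,0,0,0.129,0.5],
    [0.651,-0.947,0.7,0,0,0.129,0.5],
    [0.651,-0.947,0.862,0,0,0.129,0.5],
    [0.651,-0.947,0.862,0,0,0.129,0.5]
  ]
}}

```text
time_s: 2.9
tool_pos: [0.511, 0.1385, 0.0453]
tool_rot: [180.0, 0.6, 10.7]
force: [-1.2, -0.1, 0.3]
grip_width: 0.0438
grasp_force: 0.0
```

Run:
```python
from h import *
import cv2
cv2.imwrite("pics/w1.png",viewer.read_camera("wrist")[:,:,::-1])
S=np.load("S.npy"); o=env.get_obs();print(o["tool_pos"],o["tool_rot"],o["grip_width"])
goto(S,[-.084,-.005],.0085,S[2])
```

```text
[0.51307665 0.13977174 0.04811013] [179.97667782   0.30114682  10.76262698] 0.04351374676317978
world [0.5203 0.1428 0.0085] shift [ 0.04  -0.008  0.198] turn [ 0.     0.004 -0.002]
```

View pics/w1.png

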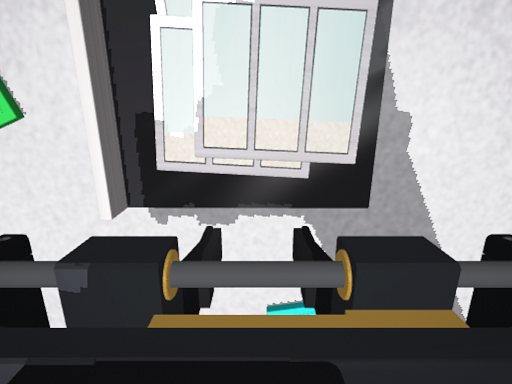

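The wrist view shows the fingers (about columns 205 and 305) just short of the plate's near edge. The tray edges are clear ahead of them at rows 155–175.

Emit:
{"method": "apply_moves", "body": {
  "moves": [
    [0.03,-0.01,0.1,0,0,0,0.5],
    [0.03,-0.01,0.195,0,0,0,0.5],
    [0.03,-0.01,0.195,0,0,0,0.5],
    [0.06,-0.01,0.195,0,0,0,0.5],
    [0.09,-0.01,0.195,0,0,0,0.5],
    [0.12,-0.01,0.195,0,0,0,0.5],
    [0.14,-0.01,0.195,0,0,0,0.5],
    [0.16,-0.01,0.195,0,0,0,0.5],
    [0.18,-0.01,0.195,0,0,0,0.5],
    [0.2,-0.01,0.195,0,0,0,0.5],
    [0.22,-0.01,0.195,0,0,0,0.5],
    [0.24,-0.01,0.195,0,0,0,0.5],
    [0.26,-0.01,0.195,0,0,0,0.5],
    [0.26,-0.01,0.195,0,0,0,0.5]
  ]
}}

```text
time_s: 4.35
tool_pos: [0.5653, 0.1549, 0.011]
tool_rot: [-180.0, -0.0, 11.0]
force: [-1.7, -0.6, -0.4]
grip_width: 0.0433
grasp_force: 0.6
```

Run:
```python
from h import *
import cv2
cv2.imwrite("pics/w2.png",viewer.read_camera("wrist")[:,:,::-1])
S=np.load("S.npy"); o=env.get_obs();print(o["tool_pos"],o["tool_rot"],o["force"],rel(S,o["tool_pos"]))
```

```text
[0.56529    0.15486145 0.0110337 ] [-1.79985345e+02 -3.74753930e-02  1.09671757e+01] [-1.22538296 -0.69764895  0.41045504] [-0.03757561 -0.00171451]
```

View pics/w2.png

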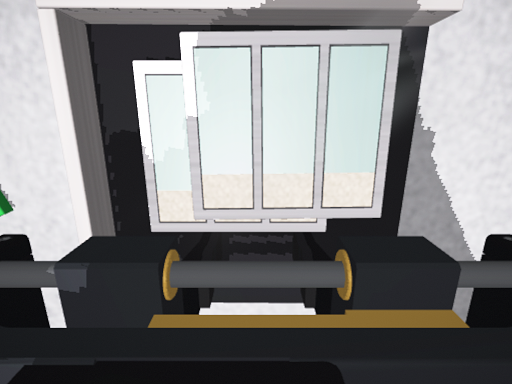

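The trays have moved forward. The top tray's far edge (row 35) is still about 10 mm short of the far fence, with the middle tray behind it. I'll go lower and keep pushing.

Emit:
{"method": "apply_moves", "body": {
  "moves": [
    [0,0,0.015,0,0,0,0.5],
    [0.02,0,0.015,0,0,0,0.5],
    [0.04,0,0.015,0,0,0,0.5],
    [0.055,0,0.015,0,0,0,0.5],
    [0.07,0,0.015,0,0,0,0.5],
    [0.07,0,0.015,0,0,0,0.5]
  ]
}}

```text
time_s: 5.0
tool_pos: [0.5779, 0.1573, 0.0077]
tool_rot: [-180.0, 0.1, 11.0]
force: [-4.2, -0.5, 0.0]
grip_width: 0.0438
grasp_force: 2.2
```

Emit:
{"method": "apply_moves", "body": {
  "moves": [
    [0.01,0,0,0,0,0,0.5],
    [0.01,0,0,0,0,0,0.5]
  ]
}}

```text
time_s: 5.2
tool_pos: [0.5781, 0.1573, 0.0076]
tool_rot: [180.0, 0.3, 11.0]
force: [-8.3, -2.0, 4.7]
grip_width: 0.0436
grasp_force: 4.6
```

Emit:
{"method": "apply_moves", "body": {
  "moves": [
    [0.01,0,0,0,0,0,0.5],
    [0.01,0,0,0,0,0,0.5]
  ]
}}

```text
time_s: 5.4
tool_pos: [0.5785, 0.1576, 0.0076]
tool_rot: [179.9, 0.5, 11.0]
force: [-12.9, -2.8, 8.1]
grip_width: 0.0434
grasp_force: 6.6
```

Run:
```python
from h import *
import cv2
cv2.imwrite("pics/w3.png",cv2.resize(viewer.read_camera("wrist")[0:260,30:470,::-1],None,fx=1.8,fy=1.8))
```

```text
(no output)
```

View pics/w3.png

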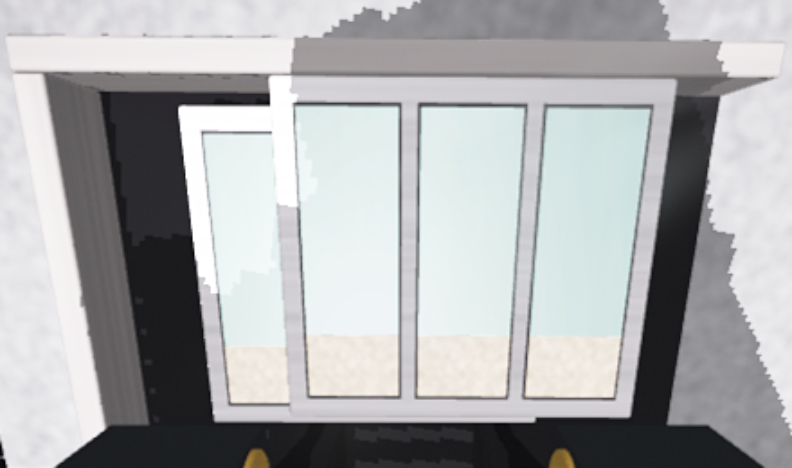

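The top tray sits at the far fence, but a lower tray (its far edge at row 107) is about 5 mm short. Meanwhile the tool feels 13 N back and 8 N upward. I'll back off, raise it slightly and tap again.

Emit:
{"method": "apply_moves", "body": {
  "moves": [
    [-0.08,0,0,0,0,0,0.5],
    [-0.08,0,-0.013,0,0,0,0.5],
    [-0.04,0,-0.013,0,0,0,0.5],
    [-0.02,0,-0.013,0,0,0,0.5],
    [-0.01,0,-0.013,0,0,0,0.5],
    [-0.01,0,-0.013,0,0,0,0.5]
  ]
}}

```text
time_s: 6.05
tool_pos: [0.579, 0.1573, 0.0106]
tool_rot: [179.9, 0.3, 11.0]
force: [-8.3, -2.5, 6.7]
grip_width: 0.0436
grasp_force: 4.6
```

Emit:
{"method": "apply_moves", "body": {
  "moves": [
    [0.015,0,0,0,0,0,0.5],
    [0.015,0,0,0,0,0,0.5]
  ]
}}

```text
time_s: 6.25
tool_pos: [0.5797, 0.1576, 0.0103]
tool_rot: [179.9, 0.6, 11.0]
force: [-14.5, -4.9, 11.4]
grip_width: 0.044
grasp_force: 7.3
```

Emit:
{"method": "apply_moves", "body": {
  "moves": [
    [0.015,0,0,0,0,0,0.5],
    [0.015,0,0,0,0,0,0.5]
  ]
}}

```text
time_s: 6.45
tool_pos: [0.5805, 0.1581, 0.0101]
tool_rot: [179.9, 0.8, 11.0]
force: [-18.1, -5.2, 15.5]
grip_width: 0.0434
grasp_force: 9.8
```

Emit:
{"method": "apply_moves", "body": {
  "moves": [
    [-0.1,0,0,0,0,0,0.5],
    [-0.3,0,0,0,0,0,0.5],
    [-0.4,0,-0.2,0,0,0,0.5],
    [-0.5,0,-0.4,0,0,0,0.5],
    [-0.5,0,-0.6,0,0,0,0.5],
    [-0.5,0,-0.6,0,0,0,0.5],
    [-0.5,0,-0.6,0,0,0,0.5]
  ]
}}

```text
time_s: 7.15
tool_pos: [0.4906, 0.1401, 0.1324]
tool_rot: [180.0, -0.3, 10.9]
force: [-0.4, -0.3, 0.2]
grip_width: 0.0434
grasp_force: 0.0
```

Run:
```python
from h import *
import cv2
w=viewer.read_camera("wrist");cv2.imwrite("pics/w4full.png",w[:,:,::-1]);np.save("w4.npy",viewer.get_calibration("wrist"),allow_pickle=True)
t=viewer.read_camera("top");s=viewer.read_camera("scene")
a=cv2.resize(w[:270,60:460,::-1],(800,540)); 
b=cv2.resize(t[80:200,140:270,::-1],(400,369),interpolation=cv2.INTER_CUBIC)
d=cv2.resize(s[205:285,195:320,::-1],(400,256),interpolation=cv2.INTER_CUBIC)
cv2.imwrite("pics/w4.png",a)
m=np.zeros((369,800,3),np.uint8);m[:,:400]=b;m[:256,400:]=d;cv2.imwrite("pics/ts4.png",m)
o=env.get_obs();print(o["tool_pos"],o["tool_rot"],o["force"])
```

```text
[0.48809689 0.13972789 0.12966996] [-1.79961363e+02  8.99105515e-02  1.09606102e+01] [-0.18996882  0.58200492 -0.56020756]
```

View pics/w4.png

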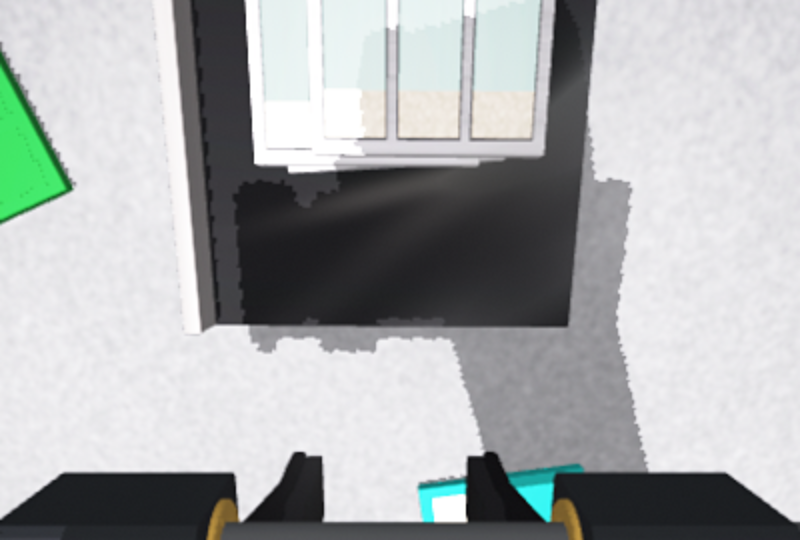

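View pics/ts4.png

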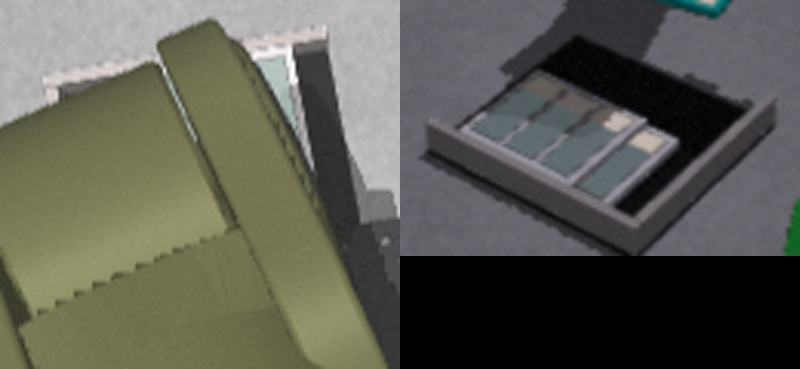

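Wrist view: the near edges (rows 150–170) are nearly aligned, with the bottom tray still slightly rotated and protruding between (288,170) and (478,162). In the scene view the trays are up at the far fence, so I'll now tap from the right.

Emit:
{"method": "apply_moves", "body": {
  "moves": [
    [0,0.15,0,0,0,-0.1,0.5],
    [0,0.3,0,0,0,-0.2,0.5],
    [0,0.45,0,0,0,-0.3,0.5],
    [0,0.55,0,0,0,-0.4,0.5],
    [0.1,0.6,0,0,0,-0.5,0.5],
    [0.2,0.6,0,0,0,-0.6,0.5],
    [0.3,0.6,0,0,0,-0.7,0.5],
    [0.4,0.6,0,0,0,-0.8,0.5],
    [0.5,0.6,0,0,0,-0.9,0.5],
    [0.6,0.6,0,0,0,-1,0.5],
    [0.6,0.6,0,0,0,-1,0.5],
    [0.6,0.6,0,0,0,-1,0.5]
  ]
}}

```text
time_s: 8.5
tool_pos: [0.628, 0.0452, 0.1289]
tool_rot: [-179.8, -0.1, 96.8]
force: [0.1, -0.1, 0.8]
grip_width: 0.0432
grasp_force: 0.0
```

Run:
```python
from h import *
S=np.load("S.npy"); o=env.get_obs();print(o["tool_pos"],o["tool_rot"],o["qpos"],rel(S,o["tool_pos"]))
goto(S,[.032,-.098],.009,S[2]+90)
```

```text
[0.62797075 0.04524089 0.12893939] [-1.79820649e+02 -9.30020772e-02  9.67847078e+01] [ 32.23344328  27.73416011 -50.53473472  91.3114272   22.10670697
  71.72861039 -15.37395169] [ 0.00316484 -0.12123756]
world [0.6519 0.0735 0.009 ] shift [0.125 0.137 0.599] turn [-0.002 -0.001 -0.048]
```

Emit:
{"method": "apply_moves", "body": {
  "moves": [
    [0.05,0.137,0.1,0,0,-0.048,0.5],
    [0.12,0.137,0.25,0,0,-0.048,0.5],
    [0.12,0.137,0.4,0,0,-0.048,0.5],
    [0.12,0.137,0.5,0,0,-0.048,0.5],
    [0.12,0.137,0.59,0,0,-0.048,0.5],
    [0.12,0.137,0.59,0,0,-0.048,0.5],
    [0.12,0.137,0.59,0,0,-0.048,0.5]
  ]
}}

```text
time_s: 9.2
tool_pos: [0.6531, 0.0718, 0.0131]
tool_rot: [-180.0, 0.0, 101.0]
force: [0.0, 0.2, 0.1]
grip_width: 0.0432
grasp_force: 0.0
```

Emit:
{"method": "apply_moves", "body": {
  "moves": [
    [0.03,0,0,0,0,0,0.5],
    [0.06,0,0,0,0,0,0.5],
    [0.08,0,0,0,0,0,0.5],
    [0.1,0,0,0,0,0,0.5],
    [0.12,0,0,0,0,0,0.5],
    [0.14,0,0,0,0,0,0.5],
    [0.16,0,0,0,0,0,0.5],
    [0.18,0,0,0,0,0,0.5],
    [0.2,0,0,0,0,0,0.5],
    [0.22,0,0,0,0,0,0.5],
    [0.24,0,0,0,0,0,0.5],
    [0.26,0,0,0,0,0,0.5],
    [0.26,0,0,0,0,0,0.5]
  ]
}}

```text
time_s: 10.5
tool_pos: [0.6433, 0.1222, 0.0129]
tool_rot: [-180.0, 0.1, 101.0]
force: [0.2, -4.6, 4.6]
grip_width: 0.0435
grasp_force: 2.9
```

Run:
```python
from h import *
S=np.load("S.npy"); o=env.get_obs();print(o["tool_pos"],o["tool_rot"],o["force"],rel(S,o["tool_pos"]))
```

```text
[0.64329115 0.12219584 0.01289121] [-1.79977416e+02  1.05121100e-01  1.01025506e+02] [ 0.24940974 -4.61465485  4.56655386] [ 0.03280974 -0.048588  ]
```

The fingers are too high at 12.9 mm and may be riding over the bottom tray. I'll back off, lower them and push again.

Emit:
{"method": "apply_moves", "body": {
  "moves": [
    [-0.04,0,0,0,0,0,0.5],
    [-0.15,0,0,0,0,0,0.5],
    [-0.18,0,0.01,0,0,0,0.5],
    [-0.18,0,0.024,0,0,0,0.5],
    [-0.18,0,0.024,0,0,0,0.5]
  ]
}}

```text
time_s: 11.0
tool_pos: [0.6493, 0.0887, 0.0071]
tool_rot: [-179.9, -0.1, 101.0]
force: [-0.1, 1.1, -0.3]
grip_width: 0.0437
grasp_force: 0.0
```

Emit:
{"method": "apply_moves", "body": {
  "moves": [
    [0.03,0,0,0,0,0,0.5],
    [0.06,0,0,0,0,0,0.5],
    [0.08,0,0,0,0,0,0.5],
    [0.1,0,0,0,0,0,0.5],
    [0.12,0,0,0,0,0,0.5],
    [0.14,0,0,0,0,0,0.5],
    [0.16,0,0,0,0,0,0.5],
    [0.18,0,0,0,0,0,0.5],
    [0.18,0,0,0,0,0,0.5]
  ]
}}

```text
time_s: 11.9
tool_pos: [0.643, 0.1218, 0.0078]
tool_rot: [-179.9, 0.1, 101.0]
force: [-1.7, -3.1, 1.0]
grip_width: 0.0437
grasp_force: 1.4
```

Run:
```python
from h import *
S=np.load("S.npy"); o=env.get_obs();print(o["tool_pos"],o["tool_rot"],o["force"],rel(S,o["tool_pos"]))
```

```text
[0.64303349 0.12179504 0.0078409 ] [-1.79933280e+02  1.26869916e-01  1.01019884e+02] [-1.69449855 -3.10225815  0.97369534] [ 0.0324807  -0.04893262]
```

Low forces at 7.8 mm, so I'll keep pushing from y=-49 towards -24.5.

Emit:
{"method": "apply_moves", "body": {
  "moves": [
    [0.02,0,0,0,0,0,0.5],
    [0.04,0,0,0,0,0,0.5],
    [0.06,0,0,0,0,0,0.5],
    [0.08,0,0,0,0,0,0.5],
    [0.09,0,0,0,0,0,0.5],
    [0.1,0,0,0,0,0,0.5],
    [0.1,0,0,0,0,0,0.5]
  ]
}}

```text
time_s: 12.6
tool_pos: [0.6398, 0.1426, 0.0079]
tool_rot: [180.0, 0.0, 101.0]
force: [0.9, -3.6, 0.6]
grip_width: 0.0435
grasp_force: 2.0
```

Run:
```python
from h import *
S=np.load("S.npy"); o=env.get_obs();print(o["tool_pos"],o["tool_rot"],o["force"],rel(S,o["tool_pos"]))
```

```text
[0.6397871  0.14262411 0.00789254] [1.79960002e+02 1.39211187e-02 1.01022126e+02] [ 0.93276933 -3.62841401  0.58397657] [ 0.0332458  -0.02786597]
```

Emit:
{"method": "apply_moves", "body": {
  "moves": [
    [0.01,0,0,0,0,0,0.5],
    [0.01,0,0,0,0,0,0.5]
  ]
}}

```text
time_s: 12.8
tool_pos: [0.6394, 0.144, 0.0079]
tool_rot: [180.0, 0.0, 101.0]
force: [1.3, -5.4, -0.3]
grip_width: 0.0435
grasp_force: 2.6
```

Emit:
{"method": "apply_moves", "body": {
  "moves": [
    [0.01,0,0,0,0,0,0.5],
    [0.01,0,0,0,0,0,0.5]
  ]
}}

```text
time_s: 13.0
tool_pos: [0.639, 0.1459, 0.0079]
tool_rot: [180.0, 0.1, 101.0]
force: [1.0, -5.1, -0.1]
grip_width: 0.0435
grasp_force: 2.6
```

Emit:
{"method": "apply_moves", "body": {
  "moves": [
    [0.01,0,0,0,0,0,0.5],
    [0.01,0,0,0,0,0,0.5]
  ]
}}

```text
time_s: 13.2
tool_pos: [0.6389, 0.1461, 0.0079]
tool_rot: [-180.0, 0.2, 100.9]
force: [1.4, -7.4, 1.4]
grip_width: 0.0437
grasp_force: 3.8
```

Run:
```python
from h import *
S=np.load("S.npy"); o=env.get_obs();print(o["tool_pos"],o["tool_rot"],o["force"],rel(S,o["tool_pos"]))
```

```text
[0.63890861 0.1461062  0.00790793] [-179.98580051    0.18836646  100.94466327] [ 1.35340583 -7.39675746  1.37237747] [ 0.03304402 -0.02428044]
```

Stopped at y=-24.3 mm, where the fence should stop it. I'll press firmer, then return for the x side.

Emit:
{"method": "apply_moves", "body": {
  "moves": [
    [0.02,0,0,0,0,0,0.5],
    [0.03,0,0,0,0,0,0.5],
    [0.03,0,0,0,0,0,0.5]
  ]
}}

```text
time_s: 13.5
tool_pos: [0.6388, 0.1462, 0.0079]
tool_rot: [-179.9, 0.6, 100.8]
force: [1.7, -15.5, 5.0]
grip_width: 0.0437
grasp_force: 8.0
```

Emit:
{"method": "apply_moves", "body": {
  "moves": [
    [-0.05,0,0,0,0,0,0.5],
    [-0.2,0,0,0,0,0,0.5],
    [-0.35,0,0,0,0,0,0.5],
    [-0.4,0,-0.2,0,0,0,0.5],
    [-0.45,0,-0.4,0,0,0,0.5],
    [-0.45,0,-0.5,0,0,0,0.5],
    [-0.45,0,-0.5,0,0,0,0.5]
  ]
}}

```text
time_s: 14.2
tool_pos: [0.6565, 0.0693, 0.1121]
tool_rot: [179.6, -0.2, 101.1]
force: [-0.7, 0.3, 0.2]
grip_width: 0.0436
grasp_force: 0.0
```

Emit:
{"method": "apply_moves", "body": {
  "moves": [
    [0,-0.15,0,0,0,0.1,0.5],
    [0,-0.3,0,0,0,0.2,0.5],
    [0,-0.45,0,0,0,0.3,0.5],
    [0,-0.6,0,0,0,0.4,0.5],
    [0.1,-0.7,0,0,0,0.5,0.5],
    [0.2,-0.7,0,0,0,0.6,0.5],
    [0.3,-0.7,0,0,0,0.7,0.5],
    [0.4,-0.7,0,0,0,0.8,0.5],
    [0.4,-0.7,0,0,0,0.9,0.5],
    [0.4,-0.7,0,0,0,1,0.5],
    [0.4,-0.7,0,0,0,1,0.5],
    [0.4,-0.7,0,0,0,1,0.5]
  ]
}}

```text
time_s: 15.4
tool_pos: [0.5008, 0.1189, 0.1072]
tool_rot: [-179.9, 0.1, 15.4]
force: [0.2, 0.1, -0.5]
grip_width: 0.0434
grasp_force: 0.0
```

Run:
```python
from h import *
import cv2
S=np.load("S.npy"); o=env.get_obs();print(o["tool_pos"],o["tool_rot"],o["force"],rel(S,o["tool_pos"]))
cv2.imwrite("pics/w5.png",viewer.read_camera("wrist")[:,:,::-1])
goto(S,[-.06,.035],.06,S[2])
```

```text
[0.5008315  0.11893253 0.10719419] [-1.79928769e+02  5.03390338e-02  1.53721312e+01] [ 0.19962     0.0615296  -0.54680877] [-0.10768077 -0.02475907]
world [0.5363 0.1867 0.06  ] shift [ 0.26  -0.281  0.237] turn [-0.001  0.001  0.051]
```

Emit:
{"method": "apply_moves", "body": {
  "moves": [
    [0.13,-0.14,0,0,0,0.051,0.5],
    [0.26,-0.281,0.1,0,0,0.051,0.5],
    [0.26,-0.281,0.25,0,0,0.051,0.5],
    [0.26,-0.281,0.4,0,0,0.051,0.5],
    [0.26,-0.281,0.48,0,0,0.051,0.5],
    [0.26,-0.281,0.48,0,0,0.051,0.5],
    [0.26,-0.281,0.48,0,0,0.051,0.5]
  ]
}}

```text
time_s: 16.15
tool_pos: [0.5376, 0.1858, 0.0125]
tool_rot: [-180.0, -0.0, 10.7]
force: [0.2, 0.8, -0.2]
grip_width: 0.0436
grasp_force: 0.0
```

Run:
```python
from h import *
S=np.load("S.npy"); o=env.get_obs();print(o["tool_pos"],o["tool_rot"],o["force"],rel(S,o["tool_pos"]))
goto(S,[-.022,.035],.008,S[2])
```

```text
[0.53759484 0.1857747  0.01253324] [-1.79974235e+02 -3.33439380e-02  1.07197041e+01] [ 0.23192777  0.75263591 -0.18045023] [-0.05890151  0.03389247]
world [0.5736 0.1939 0.008 ] shift [ 0.184 -0.006  0.023] turn [-0.    -0.    -0.003]
```

Emit:
{"method": "apply_moves", "body": {
  "moves": [
    [0,0,0.025,0,0,0,0.5],
    [0,0,0.025,0,0,0,0.5],
    [0.05,0,0.025,0,0,0,0.5],
    [0.1,0,0.025,0,0,0,0.5],
    [0.12,0,0.025,0,0,0,0.5],
    [0.14,0,0.025,0,0,0,0.5],
    [0.16,0,0.025,0,0,0,0.5],
    [0.175,0,0.025,0,0,0,0.5],
    [0.175,0,0.025,0,0,0,0.5]
  ]
}}

```text
time_s: 17.05
tool_pos: [0.5719, 0.1922, 0.0068]
tool_rot: [-180.0, -0.0, 10.7]
force: [-0.0, 1.5, 0.4]
grip_width: 0.0434
grasp_force: 0.0
```

Emit:
{"method": "apply_moves", "body": {
  "moves": [
    [0.01,0,0,0,0,0,0.5],
    [0.015,0,0,0,0,0,0.5],
    [0.015,0,0,0,0,0,0.5]
  ]
}}

```text
time_s: 17.35
tool_pos: [0.5746, 0.1927, 0.0069]
tool_rot: [180.0, 0.0, 10.7]
force: [-0.5, -0.3, 0.2]
grip_width: 0.0439
grasp_force: 0.0
```

Emit:
{"method": "apply_moves", "body": {
  "moves": [
    [0.01,0,0,0,0,0,0.5],
    [0.015,0,0,0,0,0,0.5],
    [0.015,0,0,0,0,0,0.5]
  ]
}}

```text
time_s: 17.65
tool_pos: [0.5769, 0.1931, 0.0068]
tool_rot: [180.0, 0.1, 10.7]
force: [-2.7, -0.8, 2.2]
grip_width: 0.0436
grasp_force: 1.3
```

Run:
```python
from h import *
S=np.load("S.npy"); o=env.get_obs();print(o["tool_pos"],o["tool_rot"],o["force"],rel(S,o["tool_pos"]))
```

```text
[0.57689914 0.19308734 0.00683998] [1.79975833e+02 8.21356992e-02 1.07103771e+01] [-2.74789763 -0.83827927  2.19947412] [-0.01892371  0.03361391]
```

Emit:
{"method": "apply_moves", "body": {
  "moves": [
    [0.02,0,0,0,0,0,0.5],
    [0.035,0,0,0,0,0,0.5],
    [0.035,0,0,0,0,0,0.5]
  ]
}}

```text
time_s: 17.95
tool_pos: [0.5771, 0.1932, 0.0064]
tool_rot: [179.8, 0.9, 10.7]
force: [-18.4, -6.2, 17.4]
grip_width: 0.0436
grasp_force: 10.0
```

Emit:
{"method": "apply_moves", "body": {
  "moves": [
    [-0.05,0,0,0,0,0,0.5],
    [-0.2,0,0,0,0,0,0.5],
    [-0.2,0,-0.2,0,0,0,0.5],
    [-0.2,0,-0.4,0,0,0,0.5],
    [-0.2,0,-0.4,0,0,0,0.5]
  ]
}}

```text
time_s: 18.45
tool_pos: [0.5492, 0.189, 0.0927]
tool_rot: [-180.0, -0.7, 10.7]
force: [1.5, 0.5, 0.4]
grip_width: 0.0439
grasp_force: 0.0
```

Run:
```python
from h import *
import cv2
w=viewer.read_camera("wrist")
o=env.get_obs();S=np.load("S.npy");print(rel(S,o["tool_pos"]))
cv2.imwrite("pics/w6.png",cv2.resize(w[:300,60:460,::-1],(800,600)))
```

```text
[-0.0484287   0.03417472]
```

View pics/w6.png

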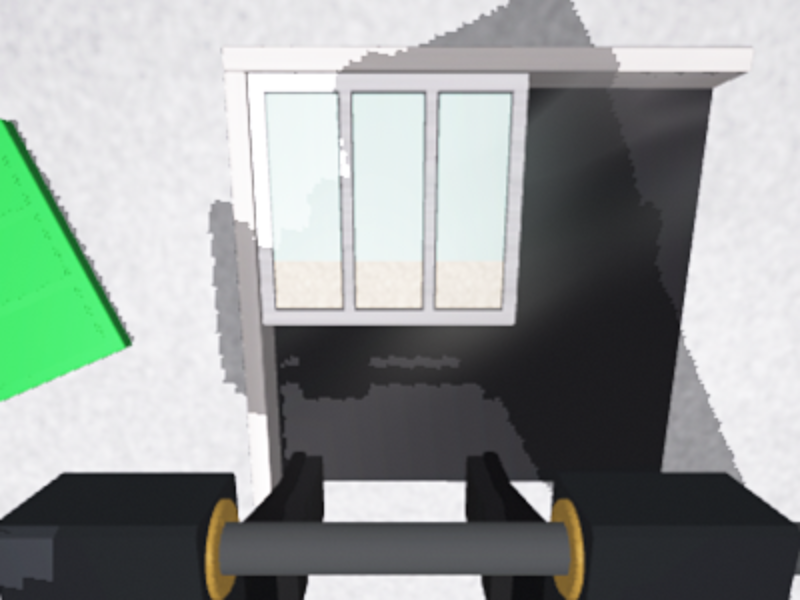

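The stack is neat in the corner: the top tray covers (250–527, 73–325) and nothing protrudes. I'll give one last light tap from the right to close any gap the x push left.

Emit:
{"method": "apply_moves", "body": {
  "moves": [
    [0,0.2,0,0,0,-0.1,0.5],
    [0,0.4,0,0,0,-0.2,0.5],
    [0,0.6,0,0,0,-0.3,0.5],
    [0.1,0.7,0,0,0,-0.4,0.5],
    [0.2,0.7,0,0,0,-0.5,0.5],
    [0.3,0.7,0,0,0,-0.6,0.5],
    [0.4,0.7,0,0,0,-0.7,0.5],
    [0.4,0.7,0,0,0,-0.8,0.5],
    [0.4,0.7,0,0,0,-0.9,0.5],
    [0.4,0.7,0,0,0,-1,0.5],
    [0.4,0.7,0,0,0,-1,0.5],
    [0.4,0.7,0,0,0,-1,0.5]
  ]
}}

```text
time_s: 19.7
tool_pos: [0.6494, 0.0642, 0.0859]
tool_rot: [-179.9, -0.0, 96.4]
force: [0.7, 1.2, 0.8]
grip_width: 0.0435
grasp_force: 0.0
```

Run:
```python
from h import *
S=np.load("S.npy"); o=env.get_obs();print(rel(S,o["tool_pos"]),o["tool_rot"])
goto(S,[.033,-.06],.006,S[2]+90)
```

```text
[ 0.02777735 -0.10666195] [-1.79941340e+02 -2.53030053e-02  9.64332194e+01]
world [0.6456 0.111  0.006 ] shift [0.234 0.008 0.399] turn [-0.001 -0.    -0.052]
```

Emit:
{"method": "apply_moves", "body": {
  "moves": [
    [0.2,0.008,0.1,0,0,-0.052,0.5],
    [0.234,0.008,0.25,0,0,-0.052,0.5],
    [0.234,0.008,0.35,0,0,-0.052,0.5],
    [0.234,0.008,0.39,0,0,-0.052,0.5],
    [0.234,0.008,0.39,0,0,-0.052,0.5],
    [0.28,0.008,0.39,0,0,-0.052,0.5],
    [0.32,0.008,0.39,0,0,-0.052,0.5],
    [0.36,0.008,0.39,0,0,-0.052,0.5],
    [0.38,0.008,0.39,0,0,-0.052,0.5],
    [0.4,0.008,0.39,0,0,-0.052,0.5],
    [0.4,0.008,0.39,0,0,-0.052,0.5]
  ]
}}

```text
time_s: 20.8
tool_pos: [0.6418, 0.145, 0.0091]
tool_rot: [180.0, -0.0, 101.2]
force: [-0.1, 0.1, 1.6]
grip_width: 0.0432
grasp_force: 0.0
```

Emit:
{"method": "apply_moves", "body": {
  "moves": [
    [0.01,0,0,0,0,0,0.5],
    [0.02,0,0,0,0,0,0.5],
    [0.02,0,0,0,0,0,0.5]
  ]
}}

```text
time_s: 21.1
tool_pos: [0.6415, 0.1466, 0.0088]
tool_rot: [-180.0, 0.1, 101.1]
force: [-0.5, -3.2, -0.1]
grip_width: 0.0435
grasp_force: 1.2
```

Run:
```python
from h import *
S=np.load("S.npy"); o=env.get_obs();print(rel(S,o["tool_pos"]),o["tool_pos"],o["tool_rot"],o["force"])
```

```text
[ 0.03571552 -0.02432023] [0.64153911 0.14657408 0.00883764] [-1.79982433e+02  1.03369569e-01  1.01051574e+02] [-0.54698504 -3.20400295 -0.09460664]
```

Emit:
{"method": "apply_moves", "body": {
  "moves": [
    [0.02,0,0,0,0,0,0.5],
    [0.025,0,0,0,0,0,0.5],
    [0.025,0,0,0,0,0,0.5]
  ]
}}

```text
time_s: 21.4
tool_pos: [0.6415, 0.1467, 0.0088]
tool_rot: [-179.9, 0.5, 100.9]
force: [0.5, -10.6, 4.8]
grip_width: 0.0436
grasp_force: 4.9
```

Emit:
{"method": "apply_moves", "body": {
  "moves": [
    [-0.05,0,0,0,0,0,0.5],
    [-0.2,0,0,0,0,0,0.5],
    [-0.3,0,-0.2,0,0,0,0.5],
    [-0.4,0,-0.4,0,0,0,0.5],
    [-0.5,0,-0.6,0,0,0,0.5],
    [-0.5,0,-0.6,0,0,0,0.5],
    [-0.5,0,-0.6,0,0,0,0.5]
  ]
}}

```text
time_s: 22.1
tool_pos: [0.6601, 0.0549, 0.1298]
tool_rot: [179.9, -0.0, 101.1]
force: [0.0, -0.2, -0.0]
grip_width: 0.0432
grasp_force: 0.0
```

Run:
```python
from h import *
import cv2
w=viewer.read_camera("wrist");s=viewer.read_camera("scene")
m=np.zeros((600,800,3),np.uint8);m[:300,:400]=w[:300,60:460,::-1]
m[300:,:]=cv2.resize(s[205:285,170:350,::-1],(800,300),interpolation=cv2.INTER_CUBIC)
t=viewer.read_camera("top");m[:300,400:]=cv2.resize(t[70:190,130:290,::-1],(400,300),interpolation=cv2.INTER_CUBIC)
cv2.imwrite("pics/f7.png",m)
```

```text
(no output)
```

View pics/f7.png

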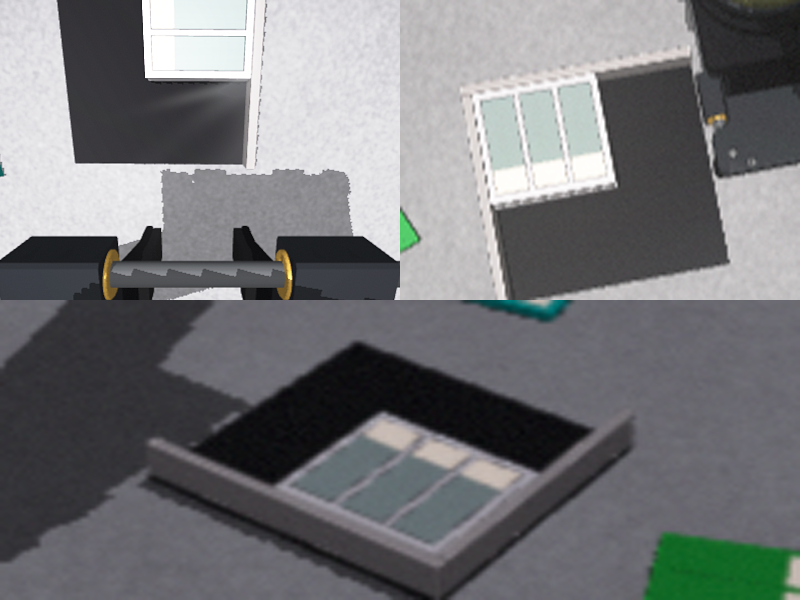

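All three views show one aligned stack tight in the corner (top view around (545,140)), with the gripper clear of it. I'm handing the job in.

```bash
python3 -c "
from cell import env
print(env.sign_off())"
```

```text
the job is handed in; nothing more can be done
None
```

The three trays are lined up one on top of another against both fences of the corner stop, going by the last camera views and the push contacts; the gripper was clear of them and the job was handed in at about 22 s.

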